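Nudge the egg cup to the middle of its stand

ROBOT

A 7-joint arm with a two-finger parallel gripper is mounted at the origin on a cart in front of the work surface, level with it; the furniture and walls round the work are solid. World frame = base frame: x ahead of the robot, y to its left, z up, the work surface at z = 0. Lengths are in m, angles in rad, forces in N, time in s.
With the tool pointing down it reaches from about 0.35 to 0.9 m from the base axis. Payload 19.9 kg.
Tool frame: the origin (TCP) lies between the finger pads; the fingertips stand 17 mm ahead of it and the grasp point (between the pads) lies 2 mm behind it (manip.tcp_to_tips is the distance from the TCP to the fingertips, in m); z points along the fingers, y is the line along which they close (so a half turn about z gives the same grasp; the last joint's range is limited). The gripper opens to 94 mm and grips with 3 to 60 N. Pads are 16 mm wide; open, the fingers measure 119 mm over their backs; the gripper's body (75 mm by 177 mm) begins 78 mm behind the grasp point.
Start: joints at [-1.385, 0.417, -0.01, 1.614, 0.005, 1.111, -0.053], TCP at [0.141, 0.609, 0.198] pointing down, gripper open.
Joint ranges: [-2.81, 2.81], [-0.39, 2.02], [-1.27, 1.25], [0.06, 2.57], [-1.19, 4.33], [0.19, 2], [-2.82, 2.82]. Speed limits (rad/s): [1.89, 1.89, 2.39, 2.39, 3.01, 3.01, 3.01].

INTERFACE

Orientations are given as a 3x3 rotation matrix whose columns are the frame's x, y, z axes.
In Python, from bench import manip gives the robot as it stands.
- The arm moves only by the tool move_arm, never from a script. Its argument "increments" is one flat list of numbers, 7 for each row, row after row: the finger opening in cm, from 0 to 9.4, then the shift along the tool's x, y, z in cm, then the turn, a rotation vector about the tool's x, y, z in degrees. A call has 1 to 8 rows; each row is the pose to reach, as a shift and turn from the pose commanded when the call began, along the tool's axes at that moment; what a row does not reach only later rows make up. A row lasts 1/10 s, in which the tool goes at most 50 mm and 8.59 degrees, less where a joint would pass 70% of its speed; a pose out of reach is approached as far as the arm can. A call with a gripper value outside its range is refused whole. The fingers move at their own pace and stop on an object; the grip force is fixed at half the most. Time passes only in rows, so rows that repeat a pose let the fingers close. It gives the time, the measured TCP pose, the force, the opening and the grip force at its end, in the units of the state.
- manip.sense(): the state, without advancing time (a new reading comes with each control period).
- manip.grab_frame(name): name is "scene" or "top" or "wrist"; returns (picture, depth): 420x560x3 uint8, red, green, blue; 420x560 float32, m along the optical axis (not along the pixel's ray), 0 where there is no reading.
- manip.get_calibration(name): a dict with "intrinsics" (3x3 intrinsics, pixels), "pose" (4x4, takes a point from camera to world coordinates); the wrist camera has in their place "mount" (4x4, takes a point from camera to tool coordinates, whose origin is the TCP and whose axes are the flange's). Camera axes: x right, y down, z forward; pixel columns grow to the right and rows downward; lengths in m; the calibration is good to about 2 mm. A picture is of the moment at which its call begins: read the wrist's pose just before it. get_calibration takes no time and is no camera call.
- manip.hand_in(): hands the job in; it is judged then, once.
The state is a dict: "time_s": time; "qpos": joint angles; "joint_velocities": joint speeds; "tau": joint torques, N m; "eef_pos": TCP position; "eef_rot": TCP orientation; "wrist_force": force on the tool from outside, world axes, zero at the start; "ft_torque": the same for the moment, N m; "width": finger opening in m; "grasp_force": force on a finger pad.
Only numpy, scipy, OpenCV 4.12 (cv2) and the standard library are available. Lean on these libraries where they do the work, as an engineer would, in place of code of your own. Each camera call takes 0.05 s, during which the arm holds its last target. There are 200 camera calls.

TASK

The egg cup was put down near the edge of the small wooden stand. With light fingertip taps low on its foot, nudge it across the top until it stands upright in the middle of the stand, inside the turned ring, then move clear. It tips easily, so push gently; do not lift it or take it between the fingers, do not shift the stand, and leave the tub, lemon, tin and spoon where they are.

Things in the scene. Friction and masses are not known exactly. Their poses are not given: they have to be found in the camera images.
- egg_cup: White china egg cup with a small brown egg fixed in it, 64 mm tall, 0.12 kg, loose on the stand. Round foot 48 mm across, edge upright, 12 mm high, the widest part; waist 18 mm across at 21 mm; rim 36 mm across at 42 mm. Origin: centre of the foot's underside; z up along the cup. Pushed at the foot's edge it slides, pushed at rim or egg it may tip over (friction on the wood about 0.6).
- stand: Turned wooden pedestal, loose on the worktop, 0.9 kg, 60 mm high. Flat round top 112 mm across (60 mm above the origin), no raised edge, with a fine dark flush ring 58 mm across in its middle as a guide; base 92 mm across. Origin: centre of its underside; z up.
- yoghurt_tub: Yoghurt tub, 72 mm across, 71 mm tall, standing on the worktop behind the stand. Origin: centre of its underside. Leave it alone.
- lemon: Lemon, 71 x 53 x 51 mm, lying on the worktop behind the stand. Origin: centre of its underside. Leave it alone.
- tin_small: Low tin, 86 mm across, 40 mm tall, on the worktop at the left of the stand. Origin: centre of its underside. Leave it alone.
- spoon_a: Steel spoon, 199 x 40 x 18 mm, lying on the worktop at the right of the stand, its long side along its x axis. Origin: centre of its underside. Leave it alone.
Not all that is in view belongs to the job. There is more than one size of the stand; the job needs the middle-sized. What is shaped like the egg_cup but black is not meant.

How it is judged:
At the end, for the whole second after the job is handed in: The egg cup stands upright (within 3 degrees) and at rest on the stand's top, its centre within 7 mm of the stand's centre; the stand is within 20 mm of where it was (horizontal distance between egg_cup and stand below 0.007 m and z of egg_cup in the frame of stand between 0.057 and 0.063 m and angle between egg_cup's own z axis and vertical below 0.05 rad and linear speed of egg_cup below 0.01 m/s and contact force between egg_cup and stand above 0.2 N and distance of stand from where it was at the start of the episode below 0.02 m); the robot touches nothing.
It fails at once if the egg cup is tipped by more than 17 degrees or falls off the stand (angle between egg_cup's own z axis and vertical above 0.3 rad or z of egg_cup in the frame of stand below 0.05 m).
It fails at once if the egg cup is lifted more than 8 mm off the stand or taken between the fingers (z of egg_cup in the frame of stand above 0.068 m or (horizontal distance between the grasp point and egg_cup below 0.018 m and z of the grasp point in the frame of egg_cup below 0.07 m)).
It fails at once if the egg cup is pushed or squeezed with more than 12 N (contact force between the fingers and egg_cup above 12 N).
It fails at once if the stand is shifted by more than 20 mm (distance of stand from where it was at the start of the episode above 0.02 m).
It fails at once if the tub, lemon, tin or spoon is moved by more than 20 mm (distance of any of yoghurt_tub, lemon, tin_small, spoon_a from where it was at the start of the episode above 0.02 m).
It also fails if it takes over 51 s, if anything falls off the work surface, if the arm or the gripper's body presses on something with over 40 N, if the wrist force passes 120 N, or if a joint passes its speed limit or range.

## Working session

There is one attempt and no reset: what is moved stays moved. The work goes in short steps, Python scripts to look and compute and a tool call to move; the robot and the scene stay as the last step left them, time stands still between calls to the robot, and variables do not carry over. Pictures are saved under pics/ and viewed, at most 10 in all, crops included, and the job is handed in when it is done.

Besides the shell and the picture viewer there is one more tool, called after ">>>" as name(argument=value, ...) on one line, values as JSON. move_arm: Moves the arm, as the interface text tells. Its arguments: {"type":"object","properties":{"increments":{"type":"array","items":{"type":"number"}}},"required":["increments"]}

```bash
mkdir -p pics; python3 - <<'E'
from bench import manip
import cv2,numpy as np
s=manip.sense();print(s['time_s'],s['eef_pos'],s['eef_rot'],s['width'],manip.tcp_to_tips)
for n in("scene","top"):
    p,d=manip.grab_frame(n);cv2.imwrite(f'pics/{n}0.png',p[:,:,::-1]);np.savez(f'{n}0.npz',p=p,d=d)
    c=manip.get_calibration(n);print(n,c['intrinsics'],c['pose'])
E
```

```text
0.0 [0.14110585 0.60845821 0.19772436] [[-9.74155196e-01  2.25879675e-01 -1.61626369e-04]
 [ 2.25879699e-01  9.74154410e-01 -1.24360756e-03]
 [-1.23456632e-04 -1.24797488e-03 -9.99999214e-01]] 0.09390392771102041 0.017
scene [[396.22435922   0.         278.47170767]
 [  0.         396.22435922 205.74262793]
 [  0.           0.           1.        ]] [[-0.89489384 -0.30701793  0.32389042  0.27116773]
 [-0.44589119  0.64535994 -0.62023511  0.54844738]
 [-0.0186026  -0.69946447 -0.71442523  0.69185418]
 [ 0.          0.          0.          1.        ]]
top [[388.59875826   0.         274.02193731]
 [  0.         388.59875826 208.10765082]
 [  0.           0.           1.        ]] [[-6.03553807e-03 -9.94716174e-01  1.02485637e-01  4.37191443e-01]
 [-9.99981644e-01  6.05834661e-03 -8.87141215e-05  2.96274940e-02]
 [-5.32648141e-04 -1.02484291e-01 -9.94734480e-01  1.08521546e+00]
 [ 0.00000000e+00  0.00000000e+00  0.00000000e+00  1.00000000e+00]]
```

View pics/scene0.png

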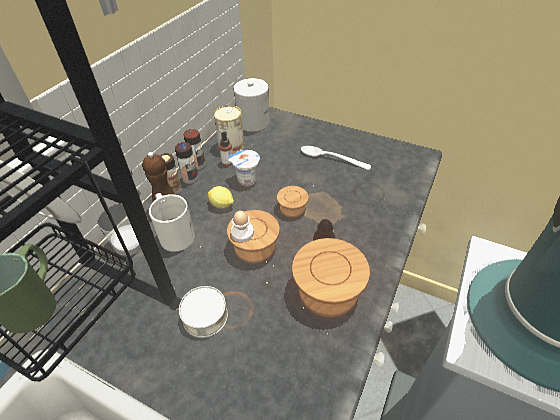

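View pics/top0.png

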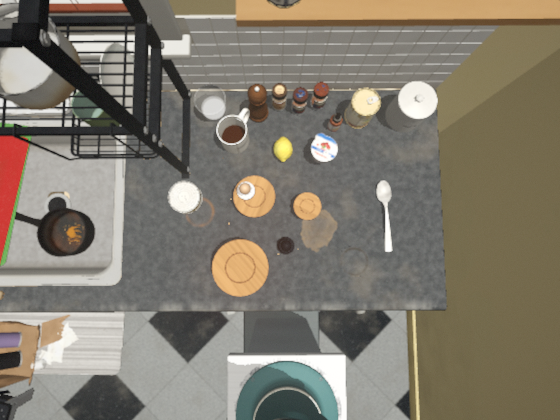

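The top view shows the middle stand at about (254,196) with the white cup near its upper-left edge at (246,190). The tin is at (185,197), the large stand at (240,267), the small one at (307,206) and the black cup at (285,244). The lemon is at (283,149) and the tub at (323,149).

```bash
cat > h.py <<'E'
import numpy as np,cv2
from bench import manip
def ray(K,T,uv,z):
    uv=np.atleast_2d(uv).astype(float)
    d=np.c_[(uv-[K[0,2],K[1,2]])/K[0,0],np.ones(len(uv))]@T[:3,:3].T
    o=T[:3,3]; return o+d*((z-o[2])/d[:,2])[:,None]
def circ(P):
    A=np.c_[2*P[:,:2],np.ones(len(P))];c=np.linalg.lstsq(A,(P[:,:2]**2).sum(1),rcond=None)[0]
    return c[:2],np.sqrt(c[2]+c[0]**2+c[1]**2)
E
python3 - <<'E'
from h import *
f=np.load('top0.npz');p,d=f['p'],f['d'];c=manip.get_calibration('top');K,T=c['intrinsics'],c['pose']
v,u=np.mgrid[:420,:560]
X=np.stack([(u-K[0,2])/K[0,0]*d,(v-K[1,2])/K[1,1]*d,d],-1)@T[:3,:3].T+T[:3,3]
hsv=cv2.cvtColor(p,cv2.COLOR_RGB2HSV)
roi=(abs(u-254)<26)&(abs(v-196)<26)
top=roi&(abs(X[...,2]-.06)<.008)
cn=max(cv2.findContours(top.astype(np.uint8),0,1)[0],key=cv2.contourArea)
P=ray(K,T,cn[:,0],.06);h=cv2.convexHull(cn)[:,0];print('stand',circ(ray(K,T,h,.06)))
w=roi&(hsv[...,1]<60)&(hsv[...,2]>150)
print('white z',np.percentile(X[w][:,2],[0,10,50,90,100]))
for lo,hi in((.064,.078),(.09,.106),(.11,.13)):
    m=roi&(X[...,2]>lo)&(X[...,2]<hi);Q=X[m];print(lo,m.sum(),Q.mean(0) if len(Q) else 0,(Q.max(0)+Q.min(0))/2 if len(Q) else 0)
for n,(a,b) in dict(tin=(185,197),lemon=(283,149),tub=(323,149),big=(240,267),small=(307,206),mug=(233,133)).items():
    print(n,X[b,a],)
crop=cv2.resize(p[160:235,210:310],None,fx=6,fy=6,interpolation=2);cv2.imwrite('pics/crop.png',crop[:,:,::-1])
E
```

```text
stand (array([0.57445027, 0.08174097]), np.float64(0.055471795352363615))
white z [0.05665086 0.06557586 0.07511411 0.10757308 1.08521546]
0.064 127 [0.58037149 0.09691107 0.07194612] [0.58449181 0.08239367 0.07089873]
0.09 33 [0.58519959 0.10232968 0.10228293] [0.58931406 0.10346055 0.10279303]
0.11 94 [0.5876487  0.1025442  0.11819908] [0.58779225 0.1025748  0.11781779]
tin [0.57703298 0.27148724 0.03701197]
lemon [0.70512893 0.00415547 0.05089147]
tub [ 0.6991882  -0.10192238  0.07128453]
big [0.38952885 0.11787023 0.07654361]
small [ 0.55030923 -0.05990723  0.03775365]
mug [0.75704198 0.14257059 0.02958161]
```

View pics/crop.png

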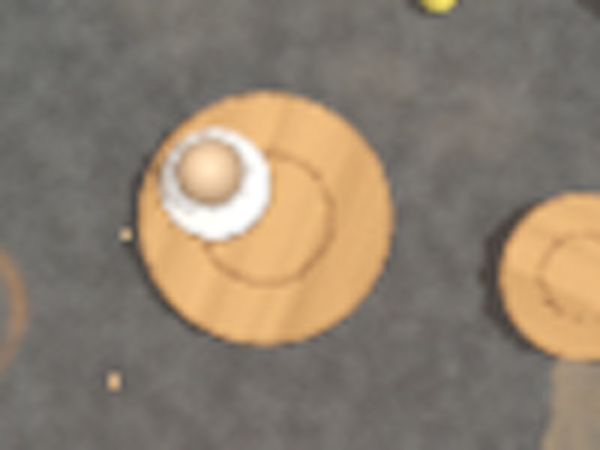

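Crop: the foot disc is at about (216,184), centred upper left of the ring at (268,217); the cup is about 25 mm from the centre and overhangs nothing. Next I check clearance for the gripper body (z > 0.14).

```bash
python3 - <<'E'
from h import *
for n in('top','scene'):
    f=np.load(n+'0.npz');d=f['d'];c=manip.get_calibration(n);K,T=c['intrinsics'],c['pose']
    if n=='top':print('foot',ray(K,T,[[210+216/6-.4,160+184/6-.4]],.07),'ring',ray(K,T,[[210+268/6-.4,160+217/6-.4]],.06))
    v,u=np.mgrid[:420,:560]
    X=np.stack([(u-K[0,2])/K[0,0]*d,(v-K[1,2])/K[1,1]*d,d],-1)@T[:3,:3].T+T[:3,3]
    m=(d>0)&(X[...,2]>.1)&(X[...,0]>.1)&(X[...,0]<.8)&(X[...,1]<.5)&(X[...,1]>-.05)
    Q=X[m];k,i,ct=np.unique((Q[:,:2]//.05).astype(int),axis=0,return_inverse=True,return_counts=True)
    print(n);[print((a*.05).round(2),Q[i.ravel()==j][:,2].min().round(2),Q[i.ravel()==j][:,2].max().round(2)) for j,a in enumerate(k) if ct[j]>4]
E
```

```text
foot [[0.58957323 0.10425306 0.07      ]] ring [[0.57614999 0.08190424 0.06      ]]
top
[0.55 0.05] 0.1 0.13
[0.55 0.1 ] 0.1 0.13
[0.6 0.1] 0.1 0.12
[0.6  0.25] 0.1 0.72
[0.6 0.3] 0.18 0.71
[0.6  0.35] 0.38 0.4
[0.6 0.4] 0.38 0.39
[0.6  0.45] 0.19 0.4
[0.65 0.25] 0.11 0.72
[0.65 0.3 ] 0.14 0.71
[0.65 0.35] 0.14 0.39
[0.65 0.4 ] 0.14 0.48
[0.65 0.45] 0.14 0.48
[ 0.7  -0.05] 0.59 0.62
[0.7 0. ] 0.59 0.63
[0.7  0.05] 0.1 0.61
[0.7 0.1] 0.1 0.1
[0.7  0.15] 0.1 0.11
[0.7  0.25] 0.28 0.7
[0.7 0.3] 0.14 0.39
[0.7  0.35] 0.14 0.48
[0.7 0.4] 0.14 0.48
[0.7  0.45] 0.14 0.4
[ 0.75 -0.05] 0.61 0.62
[0.75 0.  ] 0.61 0.62
[0.75 0.05] 0.61 0.61
[0.75 0.1 ] 0.1 0.11
[0.75 0.15] 0.1 0.1
[0.75 0.25] 0.28 0.4
[0.75 0.3 ] 0.14 0.39
[0.75 0.35] 0.32 0.48
[0.75 0.4 ] 0.4 0.4
[0.75 0.45] 0.15 0.4
scene
[0.55 0.05] 0.1 0.12
[0.55 0.1 ] 0.1 0.13
[0.6 0.1] 0.1 0.12
[0.6  0.25] 0.1 0.57
[0.6 0.3] 0.18 0.4
[0.6  0.35] 0.38 0.39
[0.6 0.4] 0.38 0.39
[0.65 0.25] 0.1 0.56
[0.65 0.3 ] 0.14 0.4
[0.65 0.35] 0.14 0.39
[0.65 0.4 ] 0.14 0.39
[0.65 0.45] 0.14 0.18
[0.7 0.1] 0.1 0.1
[0.7  0.15] 0.1 0.1
[0.7  0.25] 0.29 0.4
[0.7 0.3] 0.14 0.39
[0.7  0.35] 0.14 0.39
[0.7 0.4] 0.14 0.25
[0.7  0.45] 0.14 0.25
[0.75 0.1 ] 0.1 0.1
[0.75 0.15] 0.1 0.1
[0.75 0.25] 0.29 0.4
[0.75 0.3 ] 0.14 0.39
[0.75 0.35] 0.14 0.39
[0.75 0.4 ] 0.14 0.25
[0.75 0.45] 0.14 0.19
```

>>> move_arm(increments=[0, -3, -2.8, 0, 0, 0, 8, 0, -6, -5.6, 0, 0, 0, 16, 0, -9, -8.4, 0, 0, 0, 24, 0, -12, -11.2, 0, 0, 0, 32, 0, -15, -14, 0, 0, 0, 40, 0, -18, -16.8, 0, 0, 0, 48, 0, -21, -19.6, 0, 0, 0, 56, 0, -24, -22.4, 0, 0, 0, 64])

```text
time_s: 0.9
eef_pos: [0.3249, 0.3348, 0.1983]
eef_rot: [[-0.219, 0.976, -0.0], [0.976, 0.219, -0.0], [-0.0, -0.0, -1.0]]
wrist_force: [0.6, 1.0, 0.6]
width: 0.0335
grasp_force: 0.0
```

>>> move_arm(increments=[0, -4, 2.7, 0, 0, 0, 7.5, 0, -8, 5.4, 0, 0, 0, 15, 0, -12, 8.1, 0, 0, 0, 22.5, 0, -16, 10.8, 0, 0, 0, 30, 0, -20, 13.5, 0, 0, 0, 37.5, 0, -21.5, 17, 0, 0, 0, 44.5, 0, -23, 20.5, 0, 0, 0, 44.5, 0, -24.8, 24.1, 0, 0, 0, 44.5])

```text
time_s: 1.7
eef_pos: [0.6159, 0.1487, 0.198]
eef_rot: [[0.523, 0.852, -0.001], [0.852, -0.523, 0.0], [-0.0, -0.001, -1.0]]
wrist_force: [-1.1, 0.3, 0.1]
width: 0.0004
grasp_force: 0.0
```

```bash
python3 - <<'E'
from h import *
s=manip.sense();print(s['time_s'],s['eef_pos'],s['eef_rot'],s['qpos'])
for n in('wrist','top'):
    p,d=manip.grab_frame(n);cv2.imwrite(f'pics/{n}1.png',p[:,:,::-1]);np.savez(n+'1.npz',p=p,d=d,e=s['eef_pos'],R=s['eef_rot'])
c=manip.get_calibration('wrist');print(c)
E
```

```text
1.7 [0.6159242  0.14873634 0.19795462] [[ 5.22815390e-01  8.52445691e-01 -6.41532876e-04]
 [ 8.52445876e-01 -5.22815482e-01  2.89659814e-05]
 [-3.10711394e-04 -5.62015915e-04 -9.99999794e-01]] [-0.69667941  0.48384987  0.56941901  1.60590147 -0.28046566  1.13510312
 -0.61014031]
{'intrinsics': array([[359.47042659,   0.        , 272.94581312],
       [  0.        , 359.47042659, 221.17311507],
       [  0.        ,   0.        ,   1.        ]]), 'mount': array([[-1.10263511e-03, -9.58093537e-01, -2.86453414e-01,
         8.34266110e-02],
       [ 9.99999307e-01, -1.17438861e-03,  7.86856929e-05,
        -5.55847306e-05],
       [-4.11795880e-04, -2.86453129e-01,  9.58094168e-01,
        -1.86449654e-01],
       [ 0.00000000e+00,  0.00000000e+00,  0.00000000e+00,
         1.00000000e+00]])}
```

View pics/wrist1.png

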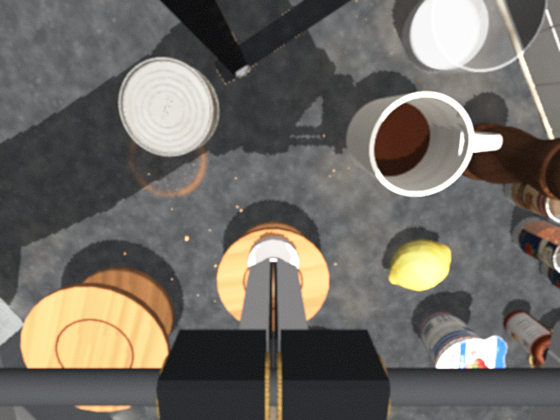

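The wrist view shows the closed finger at u≈273, in line with both the stand (217–329, centre 273) and the cup's foot (247–299). I'll measure the foot's edge from here.

```bash
cat >> h.py <<'E'
def wristfit(f,r=None):
    p,d,e,R=f['p'],f['d'],f['e'],f['R'];c=manip.get_calibration('wrist');K=c['intrinsics']
    H=np.eye(4);H[:3,:3]=R;H[:3,3]=e;T=H@c['mount']
    hsv=cv2.cvtColor(p,cv2.COLOR_RGB2HSV)
    w=((hsv[...,0]>5)&(hsv[...,0]<25)&(hsv[...,1]>70)&(hsv[...,2]>110)).astype(np.uint8)
    m=((hsv[...,1]<60)&(hsv[...,2]>170)).astype(np.uint8)
    m[:215]=0;m[330:]=0;m[:,:215]=0;m[:,335:]=0
    return m,w,K,T
E
python3 - <<'E'
from h import *
f=np.load('wrist1.npz');m,w,K,T=wristfit(f)
# foot back edge: topmost white px in each column
cols=[u for u in range(240,306) if m[:,u].any()];pts=np.array([[u,m[:,u].argmax()] for u in cols])
print(pts[::6].tolist())
for z in(.072,):
    P=ray(K,T,pts[3:-3],z);c,r=circ(P);print('foot',c,r)
w[:,:200]=0;w[:,350:]=0;w[:200]=0;w[325:]=0
cn=max(cv2.findContours(w|m,0,1)[0],key=cv2.contourArea)[:,0];cn=cn[(cn[:,1]<300)&((cn[:,1]<255)|(abs(cn[:,0]-273)>45))]
cn=cn[cn[:,1]>228]
P=ray(K,T,cn,.06);print('stand',circ(P),cn.min(0),cn.max(0))
f=np.load('top1.npz');c=manip.get_calibration('top');cv2.imwrite('pics/t1.png',cv2.resize(f['p'][140:240,170:310,::-1],None,fx=5,fy=5))
E
```

```text
[[247, 261], [253, 247], [259, 243], [265, 240], [271, 239], [277, 239], [283, 241], [289, 243], [295, 250], [305, 319]]
foot [0.58889506 0.10454   ] 0.024811257549976384
stand (array([0.57587631, 0.08442266]), np.float64(0.05600006600820982)) [216 229] [329 299]
```

View pics/t1.png

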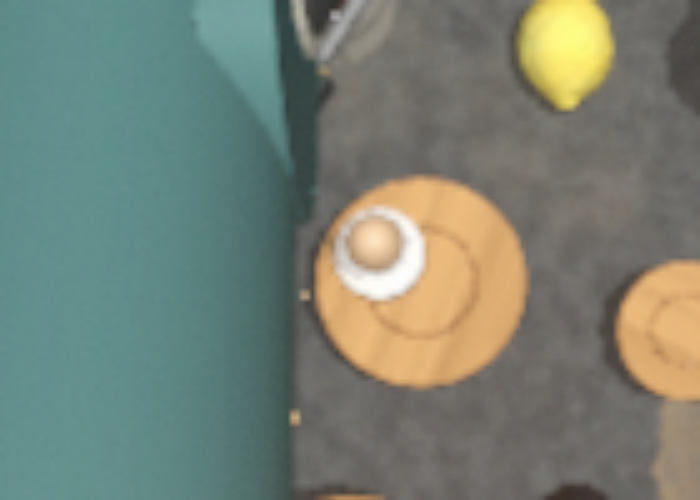

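>>> move_arm(increments=[0, 0, 0, 4, 0, 0, 0, 0, 0, 0, 8, 0, 0, 0, 0, 0, 0, 10.5, 0, 0, 0, 0, 0, 0, 11.5, 0, 0, 0, 0, -0.3, 0, 11.5, 0, 0, 0, 0, -0.6, 0, 11.5, 0, 0, 0, 0, -0.9, 0, 11.5, 0, 0, 0, 0, -1.2, 0, 11.5, 0, 0, 0])

```text
time_s: 2.6
eef_pos: [0.6089, 0.1383, 0.0846]
eef_rot: [[0.523, 0.852, 0.002], [0.852, -0.523, 0.001], [0.001, 0.001, -1.0]]
wrist_force: [-0.2, -0.4, 0.4]
width: 0.0001
grasp_force: 0.0
```

>>> move_arm(increments=[0, -0.2, 0, 0, 0, 0, 0, 0, -0.4, 0, 0, 0, 0, 0, 0, -0.6, 0, 0, 0, 0, 0, 0, -0.8, 0, 0, 0, 0, 0, 0, -1.0, 0, 0, 0, 0, 0, 0, -1.2, 0, 0, 0, 0, 0, 0, -1.4, 0, 0, 0, 0, 0, 0, -1.4, 0, 0, 0, 0, 0])

```text
time_s: 3.4
eef_pos: [0.6012, 0.1264, 0.0835]
eef_rot: [[0.523, 0.852, 0.0], [0.852, -0.523, 0.0], [0.0, 0.0, -1.0]]
wrist_force: [0.5, 0.9, 0.3]
width: 0.0005
grasp_force: 0.5
```

```bash
cat > look.py <<'E'
from h import *
import sys
n=sys.argv[1]
s=manip.sense();e=s['eef_pos'];print(s['time_s'],e,s['wrist_force'])
S=np.array([.576,.083]);R=s['eef_rot'];print('tcp along/lat',(e[:2]-S)@R[:2,0],(e[:2]-S)@R[:2,1])
f,d=manip.grab_frame('top');p,K,T=f,*[manip.get_calibration('top')[k] for k in('intrinsics','pose')]
hsv=cv2.cvtColor(p,cv2.COLOR_RGB2HSV)
m=((hsv[...,1]<60)&(hsv[...,2]>165)).astype(np.uint8);m[:175]=0;m[217:]=0;m[:,:234]=0;m[:,280:]=0
cn=max(cv2.findContours(m,0,1)[0],key=cv2.contourArea);P=ray(K,T,cv2.convexHull(cn)[:,0],.072);c,r=circ(P)
print('foot',c,r,'along/lat',(c-S)@R[:2,0],(c-S)@R[:2,1])
cv2.imwrite(f'pics/{n}.png',cv2.resize(p[140:240,190:310,::-1],None,fx=5,fy=5))
E
python3 look.py t2
```

```text
3.4 [0.60120292 0.12642623 0.08345859] [0.45046607 0.89041026 0.31125825]
tcp along/lat 0.050194106589409884 -0.0012555163110316528
foot [0.58792886 0.09636585] 0.01990140698717369 along/lat 0.017632517288750843 0.003168277394547446
```

View pics/t2.png

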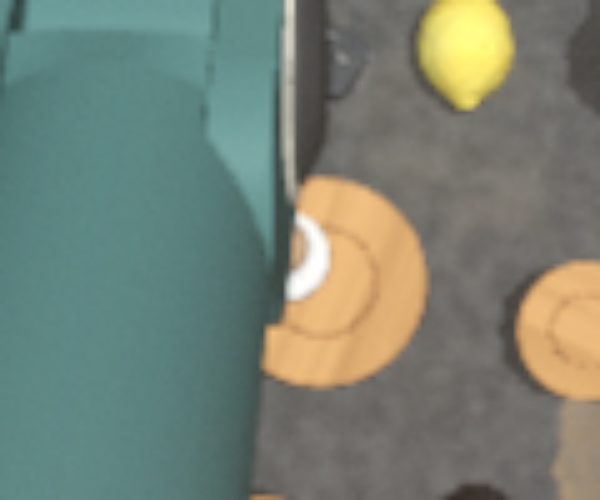

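The arm hides part of the cup from the top camera. The force of about 1 N fits sliding friction, so the finger is in contact. I'll push on gently, then back off and look.

>>> move_arm(increments=[0, -0.2, 0, 0, 0, 0, 0, 0, -0.4, 0, 0, 0, 0, 0, 0, -0.6, 0, 0, 0, 0, 0, 0, -0.8, 0, 0, 0, 0, 0, 0, -1.0, 0, 0, 0, 0, 0, 0, -1.2, 0, 0, 0, 0, 0, 0, -1.3, 0, 0, 0, 0, 0, 0, -1.3, 0, 0, 0, 0, 0])

```text
time_s: 4.25
eef_pos: [0.5943, 0.1153, 0.0834]
eef_rot: [[0.523, 0.852, -0.0], [0.852, -0.523, -0.0], [-0.0, 0.0, -1.0]]
wrist_force: [0.1, 1.0, -0.0]
width: 0.0006
grasp_force: 0.5
```

>>> move_arm(increments=[0, 0.5, 0, 0, 0, 0, 0, 0, 2, 0, 0, 0, 0, 0, 0, 4, 0, 0, 0, 0, 0, 0, 4, 0, -4, 0, 0, 0, 0, 4, 0, -8, 0, 0, 0, 0, 4, 0, -11.4, 0, 0, 0, 0, 4, 0, -11.4, 0, 0, 0])

```text
time_s: 4.95
eef_pos: [0.6177, 0.151, 0.202]
eef_rot: [[0.523, 0.853, 0.006], [0.853, -0.523, 0.002], [0.005, 0.004, -1.0]]
wrist_force: [0.6, 0.2, -0.4]
width: 0.0008
grasp_force: 0.0
```

```bash
python3 look.py t3
```

```text
4.95 [0.61771959 0.15096449 0.20196008] [ 0.61914916  0.1715254  -0.3501582 ]
tcp along/lat 0.07974675058160784 4.527552676886042e-05
foot [0.58106012 0.09138742] 0.024200613260212313 along/lat 0.009795230796450114 -6.981330597656582e-05
```

View pics/t3.png

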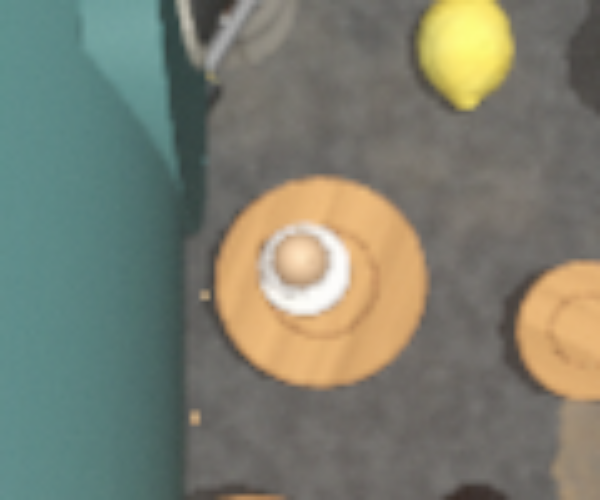

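The cup is upright and about 10 mm short of the ring centre: foot at (305,270), ring at (322,281) in the crop. It is straight along the push line, so one more push of 10 mm should do it.

>>> move_arm(increments=[0, 0, 0, 4, 0, 0, 0, 0, 0, 0, 8, 0, 0, 0, 0, 0, 0, 10.8, 0, 0, 0, 0, 0, 0, 11.4, 0, 0, 0, 0, -1, 0, 11.4, 0, 0, 0, 0, -2, 0, 11.4, 0, 0, 0, 0, -2.8, 0, 11.4, 0, 0, 0, 0, -3.3, 0, 11.4, 0, 0, 0])

```text
time_s: 5.8
eef_pos: [0.5981, 0.1205, 0.0846]
eef_rot: [[0.524, 0.852, 0.002], [0.852, -0.524, 0.001], [0.001, 0.001, -1.0]]
wrist_force: [0.2, 0.3, 0.5]
width: 0.0005
grasp_force: 0.0
```

>>> move_arm(increments=[0, -0.25, 0, 0, 0, 0, 0, 0, -0.5, 0, 0, 0, 0, 0, 0, -0.75, 0, 0, 0, 0, 0, 0, -1.0, 0, 0, 0, 0, 0, 0, -1.2, 0, 0, 0, 0, 0, 0, -1.4, 0, 0, 0, 0, 0, 0, -1.6, 0, 0, 0, 0, 0, 0, -1.65, 0, 0, 0, 0, 0])

```text
time_s: 6.6
eef_pos: [0.5894, 0.1072, 0.0834]
eef_rot: [[0.523, 0.852, 0.0], [0.852, -0.523, -0.0], [-0.0, 0.0, -1.0]]
wrist_force: [0.5, 1.9, 1.5]
width: 0.0001
grasp_force: 0.9
```

>>> move_arm(increments=[0, 0, 0, 0, 0, 0, 0, 0, 0.5, 0, 0, 0, 0, 0, 0, 2, 0, 0, 0, 0, 0, 0, 5, 0, 0, 0, 0, 0, 0, 5, 0, -4, 0, 0, 0, 0, 5, 0, -8, 0, 0, 0, 0, 5, 0, -11.4, 0, 0, 0, 0, 5, 0, -11.4, 0, 0, 0])

```text
time_s: 7.4
eef_pos: [0.6179, 0.1514, 0.2019]
eef_rot: [[0.523, 0.853, 0.006], [0.853, -0.523, 0.002], [0.005, 0.004, -1.0]]
wrist_force: [0.6, 0.5, -0.4]
width: 0.0006
grasp_force: 0.0
```

```bash
python3 look.py t4
```

```text
7.4 [0.61792587 0.15136505 0.20188141] [ 0.61179405  0.51168592 -0.37312637]
tcp along/lat 0.08019610911456482 6.733069323688572e-06
foot [0.57595751 0.0835625 ] 0.02426183995614907 along/lat 0.00045732348558161814 -0.0003302441015743234
```

View pics/t4.png

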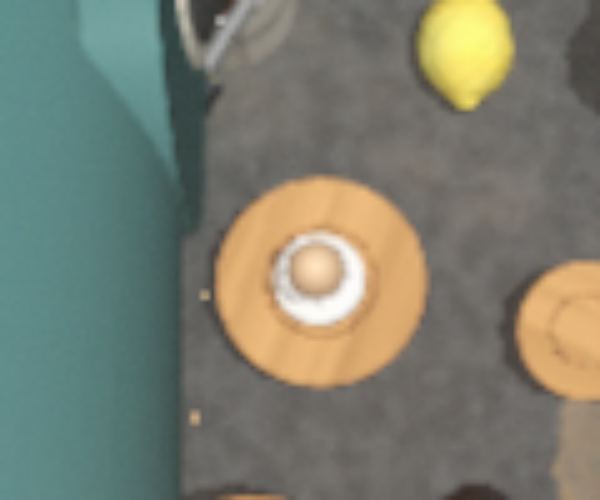

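The foot at (320,279) sits inside the ring, whose centre is (322,281), so it is within about 2 mm of the middle. The cup is upright and the arm is clear.

```bash
python3 -c "
from bench import manip
print(manip.hand_in())"
```

```text
the job is handed in; nothing more can be done
None
```

The egg cup now stands upright inside the ring, within about 2 mm of the stand's centre by the last top view; the arm is clear and the job is handed in (no verdict was returned).

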